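Third hand at the goldsmith's bench: hold the new bench pin home in its clamp

TASK

Slide the new, pale bench pin square end first, sloping side up, into the slot of the steel clamp until that end meets the stop, gently and without ramming it. Then be my third hand while I do up the thumbscrew: hold the pin home against the stop with a steady push of about 12 newtons for at least two seconds, and finish while you are still holding and pushing it, not letting go. Leave the dark, worn pin and everything else on the bench where it is.

Things in the scene. Friction and masses are not known exactly. Their poses are not given: they have to be found in the camera images.
- new_pin: New pale beech bench pin, loose, ~0.1 kg: slab 160 (x) x 54 (y) x 18 thick, lying flat, sloping side up. Origin: centre of underside, 80 mm from either end; z up. +x: square end, edges bevelled 3 mm, goes into the clamp. Full thickness and parallel sides from x -20 to +80: grip there across the 54. From x -20 to the tip at -80 the top slopes down to 8 thick; V-notch 40 deep, 24 wide in the tip.
- new_pin_end (a point): Centre of the new pin's square end face: 80 mm along the pin's +x, 9 mm above its underside.
- old_pin: Worn bench pin, dark brown, loose, otherwise of the same shape, size and axes as the new one. Not to be used: leave it where it lies.
- clamp: Steel bench-pin clamp fixed to the bench. Origin: on the bench, midway across; +x: along the slot, inward; z up. Slot 58 wide, 21 high, floor 14 above the bench, 50 deep from mouth (x -45 mm) to stop (x +5): 110 of the pin stay outside. Mouth bevelled 4 (top, bottom), 6 (sides). Base to x 50, width 152; bridge over the slot, top 47 high; loose brass thumbscrew on it at x -22, top 75 high.
- slot_mouth (a point): Middle of the slot's floor at the mouth: x = -45, z = 14 mm in the clamp's frame.
- slot_end (a point): Middle of the slot's floor at the face of the stop: x = +5, z = 14 mm in the clamp's frame.
- stop_bar: The stop: a rigid blue-black steel bar 18 x 110 x 34 mm across the end of the slot, part of the clamp; it does not give; clamp and stop are smooth waxed steel (friction about 0.3). Origin: bottom centre of its front face, at the point slot_end. Between bridge and bar an 8 mm gap shows the pin's end from above.
- drawplate: Bystander: dark steel drawplate 220 x 45 x 8 mm with rows of holes, lying flat. Origin: centre of underside, x along its length.
- fire_brick: Bystander: pale brown soldering brick 115 x 85 x 32 mm. Origin: centre of underside.
- glass_jar: Bystander: glass jar, 72 diameter, 85 high, aluminium cap. Origin: centre of underside.
- flux_pot: Bystander: white porcelain pot, 64 diameter, 55 high. Origin: centre of underside.
- ring_tin: Bystander: shallow brass tin, 80 diameter, 14 high, with two rings in it. Origin: centre of underside.
- bench_brush: Bystander: wooden-handled brush, 200 long, lying along its x. Origin: underside, near its middle.
- caliper: Bystander: black and steel caliper, 235 long (x), 70 wide, 11 thick, lying flat. Origin: underside, middle of its beam.
Mind the look-alikes: they are no part of the job. There is more than one size of the clamp; the job needs the smaller.

How it is judged:
By the outcome, as a careful person would: the job done as asked, in the order asked, and still so for the second after the job is handed in, while the arm keeps its last pose, push and grip.
It also fails if it takes over 64 s, if anything falls off the work surface, if the arm or the gripper's body presses on something with over 40 N, if the wrist force passes 120 N, or if a joint passes its speed limit or range.

ROBOT

A 7-joint arm with a two-finger parallel gripper is mounted at the origin on the work surface. World frame = base frame: x ahead of the robot, y to its left, z up, the work surface at z = 0. Lengths are in mm, angles in rad, forces in N, time in s.
With the tool pointing down it reaches from about 400 to 850 mm from the base axis. Payload 4.5 kg.
Tool frame: the origin (TCP) lies on the front face of the gripper's body, between the roots of the fingers; the fingertips stand 64 mm ahead of it and the grasp point (between the pads) lies 45 mm ahead of it (grip_point_offset is the distance from the TCP to the grasp point, in mm); z points along the fingers, y is the line along which they close (so a half turn about z gives the same grasp; the last joint's range is limited). The gripper opens to 88 mm and grips with 3 to 60 N. Pads are 18 mm wide; open, the fingers measure 123 mm over their backs; the gripper's body (75 mm by 187 mm) begins 45 mm behind the grasp point.
Start: joints at [1.281, 0.689, -0.195, 1.565, 0.157, 0.902, -0.215], TCP at [198.884, -592.531, 302.743] pointing down, gripper open.
Joint ranges: [-3.01, 3.01], [-0.46, 2.08], [-1.47, 1.51], [0.13, 2.56], [-1, 4.14], [0.04, 2.09], [-2.66, 2.66]. Speed limits (rad/s): [2.57, 2.57, 3.14, 3.14, 3.14, 3.14, 3.14].

INTERFACE

Orientations are given as a unit quaternion [w, x, y, z].
In Python, from workcell import move_to, move_straight, goto_joints, open_jaws, close, wait, inverse_kinematics, observe, capture, PlanningError, hand_in, look_for, tip_of, grip_point_offset gives the robot as it stands. Calls block until the motion is done:
- move_to(position, orientation): joint-space move of the TCP to a pose.
- move_straight(position, frame=None, v=150, stop_force=None): straight line of the TCP; frame=None keeps the orientation; v is the mean speed in mm/s. With stop_force (N) it stops when the force on the tool has changed by that much, and returns True; else False.
- goto_joints(angles): joint-space move.
- open_jaws() and close(): open the fingers fully, or close them until they stop; the grip force is fixed at half the most.
- wait(seconds).
- inverse_kinematics(position, orientation): joint angles nearest the present ones, or None.
- observe(): the state.
- capture(name): name is "scene" or "side" or "wrist"; returns a dict with "pixels" (480x640x3 uint8, red, green, blue), "intrinsics" (3x3 intrinsics, pixels), "rvec" (rotation vector, rad) and "tvec" (3), from world to camera coordinates, as OpenCV has them. Camera axes: x right, y down, z forward; pixel columns grow to the right and rows downward; lengths in mm; the calibration is good to about 2 mm. A picture is of the moment at which its call begins. There is no depth.
A pose or a line that the arm cannot do raises PlanningError and nothing moves.
- hand_in(): hands the job in; it is judged then, once.
Trained networks look in the newest picture that a camera, given by its name, has taken for a name from the list of things; names that differ only in an ending like _2 or _b are one class to them, and where a whole thing is asked for, a point or a joint stands for the part that bears it (a point fixed in the world has none). Each returns a list of dicts, best first, with "p" (0 to 1); they miss things now and then, are a little off and sometimes report something else, mostly with a low value. They report only what shows in the picture. A call takes as long as a camera call. They do not tell look-alikes from the thing itself.
- look_for(query, camera): "position" ([x, y, z] in mm, in world coordinates, good to about 4 mm: the middle of the surface that is visible of it).
- tip_of(query, camera): "position" ([x, y, z] in mm, in world coordinates, good to about 4 mm: a listed point, or the origin of a listed thing).
The state is a dict: "time_s": time; "joints": joint angles; "joint_vel": joint speeds; "joint_efforts": joint torques, N m; "tcp_pos": TCP position; "tool_rot": TCP orientation; "force": force on the tool from outside, world axes, zero at the start; "moment": the same for the moment, N m; "width": finger opening in mm; "grip_force": force on a finger pad.
Only numpy, scipy, OpenCV 4.12 (cv2) and the standard library are available. Lean on these libraries where they do the work, as an engineer would, in place of code of your own. Each camera call takes 0.05 s, during which the arm holds its last target. There are 200 camera calls.

## Working session

There is one attempt and no reset: what is moved stays moved. The work goes in short steps, each a Python script; the robot and the scene stay as the last script left them, time stands still between calls to the robot, and variables do not carry over. Pictures are saved under pics/ and viewed, at most 10 in all, crops included, and the job is handed in when it is done.

```bash
mkdir -p pics; ls; python3 - <<'E'
from workcell import *
import cv2,numpy as np
for c in("scene","side"):
    r=capture(c);cv2.imwrite(f"pics/{c}0.png",cv2.cvtColor(r["pixels"],cv2.COLOR_RGB2BGR))
    K=r["intrinsics"];print(c,np.round(K,1).tolist(),r["rvec"],r["tvec"])
    def px(p): return np.round(cv2.projectPoints(np.array([p],float),np.array(r["rvec"],float),np.array(r["tvec"],float),np.array(K,float),None)[0].ravel()).tolist()
    for q in("new_pin","new_pin_end","clamp","slot_mouth","slot_end","stop_bar"):
        for d in tip_of(q,c)[:4]: print(q,round(d["p"],2),np.round(d["position"]).tolist(),px(d["position"]))
s=observe();print(s["time_s"],s["tool_rot"],s["force"],s["width"])
E
```

```text
pics
scene [[496.6, 0.0, 339.1], [0.0, 496.6, 242.3], [0.0, 0.0, 1.0]] [ 2.25904572  0.81794275 -0.33631888] [-443.86577338 -211.75888785 1774.30411232]
new_pin 0.95 [493.0, -241.0, 0.0] [262.0, 294.0]
new_pin_end 0.82 [558.0, -274.0, 12.0] [270.0, 311.0]
clamp 0.95 [325.0, 113.0, 3.0] [303.0, 205.0]
clamp 0.87 [676.0, -65.0, -3.0] [350.0, 290.0]
slot_mouth 0.93 [257.0, 123.0, 24.0] [290.0, 190.0]
slot_mouth 0.84 [630.0, -56.0, 11.0] [340.0, 277.0]
slot_end 0.72 [331.0, 118.0, 20.0] [305.0, 201.0]
slot_end 0.57 [675.0, -66.0, 18.0] [350.0, 285.0]
stop_bar 0.95 [332.0, 111.0, 18.0] [304.0, 203.0]
stop_bar 0.89 [677.0, -67.0, 12.0] [350.0, 287.0]
stop_bar 0.26 [696.0, 398.0, 0.0] [442.0, 209.0]
side [[567.8, 0.0, 319.7], [0.0, 567.8, 247.1], [0.0, 0.0, 1.0]] [ 0.88709609 -2.28018036  1.30916348] [ 417.20540229  236.54224659 1304.64306722]
new_pin 0.69 [487.0, -234.0, -0.0] [391.0, 242.0]
new_pin_end 0.85 [560.0, -275.0, 11.0] [380.0, 227.0]
clamp 0.91 [326.0, 114.0, -4.0] [359.0, 316.0]
clamp 0.62 [678.0, -57.0, -1.0] [306.0, 243.0]
slot_mouth 0.84 [631.0, -56.0, 14.0] [317.0, 244.0]
slot_mouth 0.57 [262.0, 121.0, 26.0] [379.0, 318.0]
slot_end 0.87 [677.0, -65.0, 14.0] [308.0, 237.0]
slot_end 0.71 [335.0, 115.0, 16.0] [357.0, 308.0]
stop_bar 0.87 [332.0, 112.0, 21.0] [359.0, 306.0]
stop_bar 0.68 [682.0, -67.0, 14.0] [307.0, 237.0]
stop_bar 0.6 [695.0, 396.0, 0.0] [179.0, 305.0]
0.7 [5.78616053e-05 9.86920537e-01 1.61207469e-01 3.45540456e-05] [ 0.76563849 -0.60591294  0.05390667] 87.98833750765337
```

View pics/scene0.png

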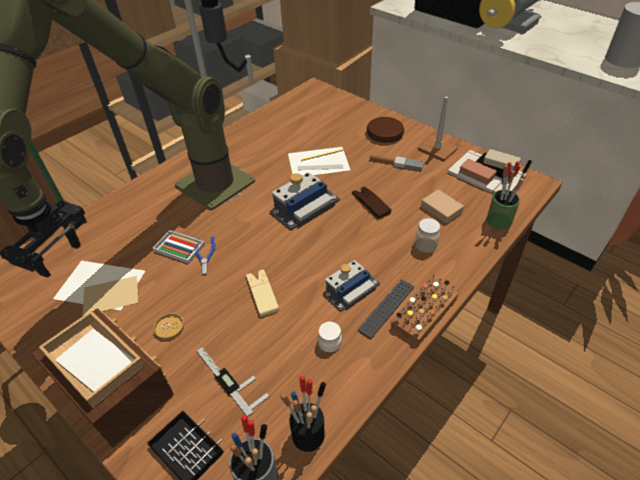

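View pics/side0.png

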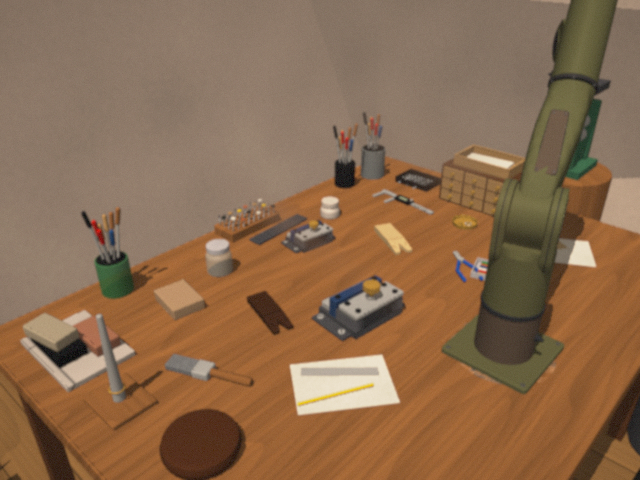

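Candidates in the scene view:
- Pins: pale at (262,292), with its notch up-left. The dark one at (372,202) is the worn pin, to be left alone.
- Clamps: large at (303,198), small at (350,285).

I choose the pale pin and the small clamp, and will check both with the wrist camera.

```bash
cat > h.py <<'E'
from workcell import *
import cv2,numpy as np
def q(a): return [0,float(np.cos(a/2)),float(np.sin(a/2)),0]
def shot(c,name=None):
    r=capture(c)
    if name: cv2.imwrite(f"pics/{name}.png",cv2.cvtColor(r["pixels"],cv2.COLOR_RGB2BGR))
    return r
def px(r,p): return cv2.projectPoints(np.array(p,float).reshape(-1,1,3),np.array(r["rvec"],float),np.array(r["tvec"],float),np.array(r["intrinsics"],float),None)[0].reshape(-1,2)
def ray(r,uv,z):
    R=cv2.Rodrigues(np.array(r["rvec"],float))[0];C=-R.T@np.array(r["tvec"],float).ravel()
    n=cv2.undistortPoints(np.array(uv,float).reshape(-1,1,2),np.array(r["intrinsics"],float),None).reshape(-1,2)
    d=np.c_[n,np.ones(len(n))]@R
    return C+d*((z-C[2])/d[:,2])[:,None]
E
python3 - <<'E'
from h import *
for i,(p,a) in enumerate([((490,-238,330),-.47),((620,-60,330),-.2)]):
    move_to(list(p),q(a));wait(.3)
    r=shot("wrist",f"w{i}");R=cv2.Rodrigues(np.array(r["rvec"]))[0];print("cam",-R.T@np.array(r["tvec"]).ravel(),R[2])
    for n in("new_pin","new_pin_end","clamp","slot_mouth","slot_end","stop_bar"):
        for d in tip_of(n,"wrist")[:2]: print(n,round(d["p"],2),np.round(d["position"],1).tolist(),np.round(px(r,d["position"])).tolist())
s=observe();print(s["time_s"],s["tcp_pos"],s["tool_rot"])
E
```

```text
cam [ 553.95958035 -270.72726161  412.44194467] [-0.24552148  0.12459173 -0.96135119]
new_pin 0.9 [490.7, -235.8, -1.6] [[319.0, 193.0]]
new_pin_end 0.75 [557.8, -278.7, 9.7] [[328.0, 108.0]]
clamp 0.64 [323.9, 116.9, -2.9] [[116.0, 454.0]]
clamp 0.63 [670.4, -63.4, -0.1] [[62.0, 105.0]]
slot_mouth 0.73 [627.9, -58.9, 15.0] [[76.0, 150.0]]
slot_end 0.68 [678.6, -61.4, 20.5] [[41.0, 96.0]]
stop_bar 0.72 [677.7, -60.7, 15.9] [[44.0, 98.0]]
stop_bar 0.7 [332.8, 108.3, 19.4] [[108.0, 461.0]]
cam [690.03424527 -75.73304194 412.70079688] [-0.26982725  0.0543993  -0.96137088]
new_pin 0.64 [487.7, -239.9, -1.5] [[517.0, 283.0]]
new_pin_end 0.89 [559.3, -279.8, 6.8] [[556.0, 210.0]]
clamp 0.79 [323.5, 116.8, -6.8] [[225.0, 463.0]]
clamp 0.58 [670.3, -61.8, -1.7] [[311.0, 140.0]]
slot_end 0.93 [333.5, 110.7, 15.5] [[223.0, 471.0]]
slot_end 0.57 [675.5, -63.7, 19.7] [[311.0, 135.0]]
stop_bar 0.88 [676.3, -63.3, 15.9] [[311.0, 135.0]]
stop_bar 0.6 [333.2, 108.5, 18.1] [[225.0, 472.0]]
4.5667 [619.97738612 -60.0081275  330.01339915] [-7.97186542e-06  9.95004398e-01 -9.98310938e-02 -1.75012305e-05]
```

```bash
python3 - <<'E'
import cv2,numpy as np
a=cv2.imread("pics/w0.png")[60:310,200:450];b=cv2.imread("pics/w1.png")[40:290,190:440]
a=cv2.resize(a,(400,400),interpolation=2);b=cv2.resize(b,(400,400),interpolation=2)
cv2.imwrite("pics/crops.png",np.hstack([a,b]))
E
```

```text
(no output)
```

View pics/crops.png

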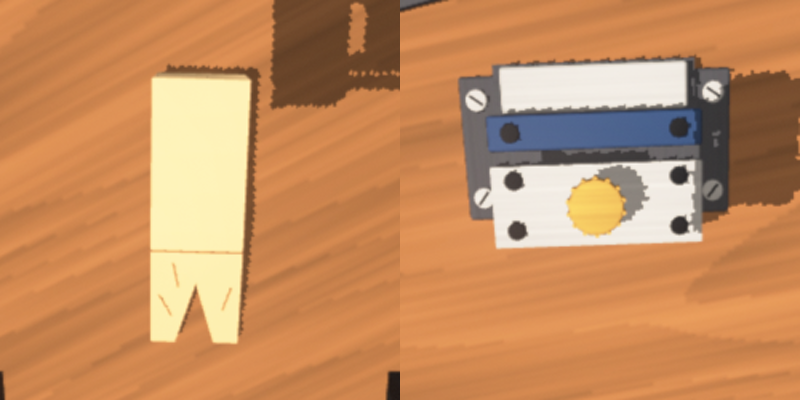

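The left crop shows the pale pin, whole and sloping side up, with its square end at the top and V-notch at the bottom. The right crop shows the small clamp: bridge with brass screw at crop (597,206), gap, then the blue stop bar at (595,130). Next I measure both by segmentation.

```bash
cat >> h.py <<'E'
def rect(r,mask,z,box=None):
    n,l,st,ce=cv2.connectedComponentsWithStats(mask.astype(np.uint8))
    i=1+np.argmax(st[1:,4]); c,_=cv2.findContours((l==i).astype(np.uint8),0,1)
    c=max(c,key=cv2.contourArea).reshape(-1,2)
    return ray(r,c,z)[:,:2]
def fit(P):
    c,s,a=cv2.minAreaRect(P.astype(np.float32)); b=cv2.boxPoints((c,s,a))
    e=b[1]-b[0] if np.linalg.norm(b[1]-b[0])>np.linalg.norm(b[2]-b[1]) else b[2]-b[1]
    return np.array(c),sorted(s),np.arctan2(e[1],e[0])
def pinpose(r,est):
    """est: rough u0 of pin centre pixel; uses bright pale mask"""
    im=r["pixels"].astype(int); m=(im[...,2]>125)&(im[...,0]>225)&(im[...,1]>205)
    w=np.zeros_like(m);u,v=np.round(px(r,[*est,10])[0]).astype(int);w[max(0,v-150):v+150,max(0,u-120):u+120]=1
    P=rect(r,m&w,18); c,s,a=fit(P); 
    if np.cos(a)<0:a+=np.pi
    d=np.array([np.cos(a),np.sin(a)]);n=np.array([-d[1],d[0]])
    t=(P-c)@d; Q=P[(t>-10)]   # full-thickness part
    tt=(Q-c)@d;nn=(Q-c)@n
    side=tt<t.max()-6
    k1,k0=[np.polyfit(tt[side&(nn*sg>0)],nn[side&(nn*sg>0)],1) for sg in(1,-1)]
    a2=a+np.arctan((k1[0]+k0[0])/2); off=(k1[1]+k0[1])/2
    end=c+d*t.max()+n*(off+(k1[0]+k0[0])/2*t.max())
    return end,a2,k1[1]-k0[1],s
E
python3 - <<'E'
from h import *
move_to([490,-238,330],q(-.47));wait(.3)
r=shot("wrist"); print("pin",pinpose(r,(490,-238)))
move_to([600,-52,330],q(-.15));wait(.3)
r=shot("wrist","w2"); im=r["pixels"].astype(int)
m=(im[...,2]>im[...,0]+30)
w=np.zeros_like(m);u,v=np.round(px(r,[676,-63,48])[0]).astype(int);w[v-60:v+60,u-110:u+110]=1
P=rect(r,m&w,48);c,s,a=fit(P);print("bar",c,s,np.degrees(a),a)
# bridge white top, z=47
m=(im.min(2)>190); P=rect(r,m&w,47);print("white",fit(P))
R=cv2.Rodrigues(np.array(r["rvec"]))[0];print("cam",-R.T@np.array(r["tvec"]).ravel(),u,v)
print(observe()["time_s"])
E
```

```text
pin (array([ 558.15294624, -276.11347038]), np.float64(-0.4914361640445235), np.float64(52.90409535247532), [53.86949157714844, 96.91776275634766])
bar [687.66455078 -66.51955414] [17.731006622314453, 109.468017578125] 80.59012 1.406563
white (array([651.74597168, -51.40339661]), [41.65493392944336, 111.69449615478516], np.float32(1.403753))
cam [670.724151   -64.26793744 412.64238435] 319 110
7.0167
```

```bash
python3 - <<'E'
from h import *
r=shot("wrist");im=cv2.cvtColor(r["pixels"],cv2.COLOR_RGB2BGR)
d=np.array([np.cos(-.1642),np.sin(-.1642)]);n=np.array([-d[1],d[0]]);E0=np.array([678.8,-65.05])
big=cv2.resize(im[20:220,220:420],(600,600),interpolation=2)
def pt(x,y,z,col):
    u=(px(r,[*(E0+d*(x-5)+n*y),z])[0]-[220,20])*3+1
    cv2.circle(big,tuple(int(t) for t in u),3,col,-1)
for y in(-55,55):
    for x in(5,23):pt(x,y,48,(0,0,255))
    for x in(-45,-3):pt(x,y,47,(0,255,0))
for x in(-45,50):
    for y in(-76,76):pt(x,y,5,(255,0,255))
pt(-22,0,75,(255,0,0))
cv2.imwrite("pics/ov.png",big)
E
```

```text
(no output)
```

View pics/ov.png

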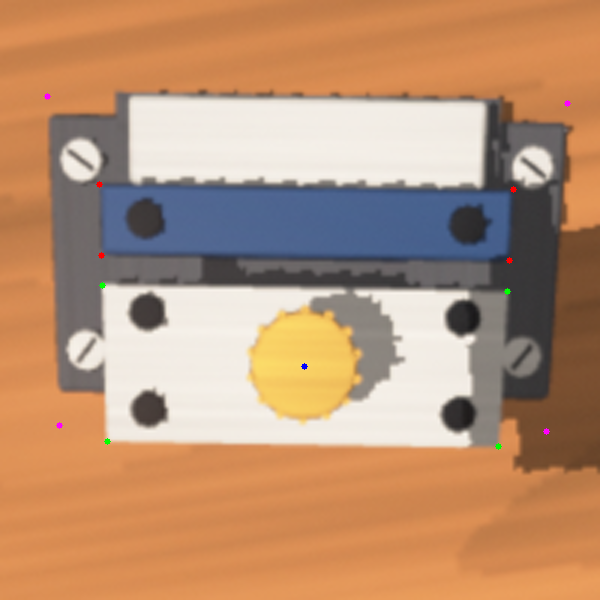

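The overlay fits the clamp to about 1 mm: red dots on the bar's corners, green on the bridge's, blue on the screw at (304,366). Next: grasp.

```bash
python3 - <<'E'
from h import *
a=-.4914;d=np.array([np.cos(a),np.sin(a)]);E=np.array([558.15,-276.11])+3*d
g=E-88*d
open_jaws();move_to([*g,140],q(a))
print(move_straight([*g,67],v=80,stop_force=8),observe()["tcp_pos"])
close();wait(.3);s=observe();print(s["width"],s["grip_force"],s["force"])
move_straight([*g,130],v=80);wait(.4)
s=observe();print(s["width"],s["grip_force"],s["force"],s["moment"],s["time_s"])
r=shot("wrist","held");shot("scene","held_s")
for n in("new_pin_end","new_pin"):
    for c in("wrist","scene"):
        for t in tip_of(n,c)[:1]: print(n,c,t["p"],t["position"])
# expected end
print("exp",E,64, px(r,[[*E,63+9],[*E,63+18]]))
E
python3 - <<'E'
import cv2
a=cv2.imread("pics/held.png")[0:400];cv2.imwrite("pics/heldc.png",a)
E
```

```text
False [ 483.43017241 -236.16194094   67.34939578]
53.52268462995532 29.98885452747345 [-0.77481292  0.11459042  2.45676228]
53.54428000538983 29.989080727100372 [-0.12508087 -0.58901087 -0.24131779] [0.04262746 0.02039164 0.03889953] 11.7
new_pin_end wrist 0.82 [555.3, -279.9, 70.8]
new_pin_end scene 0.9 [560.7, -271.7, 75.1]
exp [ 560.79501935 -277.52558208] 64 [[323.17432334  59.87565028]
 [323.28045723  55.89925011]]
```

View pics/heldc.png

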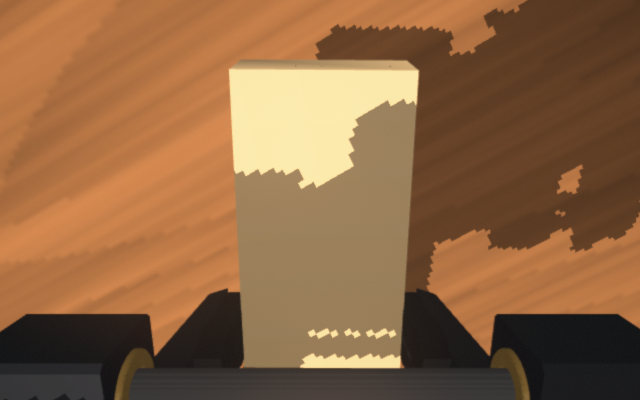

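Wrist view: the pin is held, its top front edge running from (230,69) to (418,69) and its end face strip at v about 62. I compare that with the model.

```bash
python3 - <<'E'
from h import *
r=shot("wrist");a=-.4914;d=np.array([np.cos(a),np.sin(a)]);n=np.array([-d[1],d[0]])
s=observe();O=np.array(s["tcp_pos"]);print(O)
zb=O[2]-67.35
def P(x,y,z):return [*(O[:2]+d*(x+8)+n*y),zb+z]
for x,y,z in[(77,24,18),(77,-24,18),(77,27,18),(77,-27,18),(80,0,15),(80,0,3),(10,27,18),(10,-27,18)]:print(x,y,z,px(r,P(x,y,z))[0].round(1))
im=r["pixels"].astype(int)
for v in(66,72,80,100,200,240,280):
    row=im[v,180:470];print(v,[int(180+i) for i in np.where(np.abs(np.diff(row.sum(1)))>70)[0]])
print([ (v,im[v,280].tolist()) for v in range(56,76,2)])
E
```

```text
[ 483.22346126 -235.99057521  130.00271806]
77 24 18 [239.3  67.9]
77 -24 18 [407.2  68. ]
77 27 18 [228.8  67.9]
77 -27 18 [417.6  68. ]
80 0 15 [323.2  58. ]
80 0 3 [323.1  62.9]
10 27 18 [240.8 286.1]
10 -27 18 [405.  286.2]
66 [413, 414]
72 [228, 417, 418]
80 [228, 229, 417, 418]
100 [229, 230, 401, 403, 404, 414, 415, 416]
200 [409]
240 [407, 445, 450]
280 [404]
[(56, [203, 130, 76]), (58, [198, 129, 76]), (60, [159, 127, 88]), (62, [159, 130, 91]), (64, [173, 143, 100]), (66, [189, 154, 107]), (68, [207, 169, 118]), (70, [250, 231, 168]), (72, [251, 233, 172]), (74, [252, 234, 173])]
```

The pin sits straight and centred in the jaws. Now align at the mouth and insert gently.

```bash
cat >> h.py <<'E'
yc=-.1642;dc=np.array([np.cos(yc),np.sin(yc)]);nc=np.array([-dc[1],dc[0]]);E0=np.array([678.8,-65.05])
def T(gap,lat=0,z=82.85): return [*(E0+dc*(-88-gap)+nc*lat),z]
def F(): 
    s=observe();f=np.array(s["force"]);p=np.array(s["tcp_pos"]);e=p[:2]-E0
    return dict(ax=round(-f[:2]@dc,2),lat=round(f[:2]@nc,2),z=round(f[2],2),gap=round(-88-e@dc,2),y=round(e@nc,2),h=round(p[2],2),t=round(s["time_s"],2),w=round(s["width"],2),m=np.round(s["moment"],2).tolist())
E
python3 - <<'E'
from h import *
move_to(T(75,0,130),q(yc));move_straight(T(75),v=80);wait(.3);print(F())
r=shot("side","pre")
print(move_straight(T(38),v=40,stop_force=5));print(F())
hit=move_straight(T(6),v=30,stop_force=5);print(hit,F())
wait(.2);print(F())
shot("wrist","in");shot("side","ins")
E
```

```text
{'ax': np.float64(0.03), 'lat': np.float64(0.09), 'z': np.float64(-0.37), 'gap': np.float64(74.82), 'y': np.float64(0.06), 'h': np.float64(83.23), 't': 13.91, 'w': 53.45, 'm': [0.08, 0.04, -0.03]}
False
{'ax': np.float64(0.63), 'lat': np.float64(0.19), 'z': np.float64(-1.52), 'gap': np.float64(38.4), 'y': np.float64(0.01), 'h': np.float64(82.79), 't': 15.03, 'w': 53.7, 'm': [0.06, 0.04, -0.0]}
False {'ax': np.float64(0.17), 'lat': np.float64(-0.6), 'z': np.float64(-0.28), 'gap': np.float64(6.27), 'y': np.float64(-0.02), 'h': np.float64(82.81), 't': 16.25, 'w': 53.75, 'm': [0.05, 0.04, 0.02]}
{'ax': np.float64(-0.07), 'lat': np.float64(0.21), 'z': np.float64(-1.07), 'gap': np.float64(6.12), 'y': np.float64(-0.0), 'h': np.float64(82.88), 't': 16.45, 'w': 53.74, 'm': [0.07, 0.01, 0.03]}
```

It slid in with no resistance. Next, a slow contact with the stop, then raise the push in small steps.

```bash
python3 - <<'E'
from h import *
hit=move_straight(T(-6),v=8,stop_force=4);print(hit,F());wait(.2);f=F();print(f)
shot("wrist","seat")
E
```

```text
True {'ax': np.float64(-0.57), 'lat': np.float64(0.56), 'z': np.float64(-0.54), 'gap': np.float64(-0.14), 'y': np.float64(-0.07), 'h': np.float64(82.07), 't': 17.53, 'w': 53.86, 'm': [0.09, 0.02, -0.06]}
{'ax': np.float64(-0.31), 'lat': np.float64(0.01), 'z': np.float64(-0.64), 'gap': np.float64(0.42), 'y': np.float64(-0.09), 'h': np.float64(81.64), 't': 17.73, 'w': 53.89, 'm': [0.01, -0.02, 0.03]}
```

View pics/seat.png

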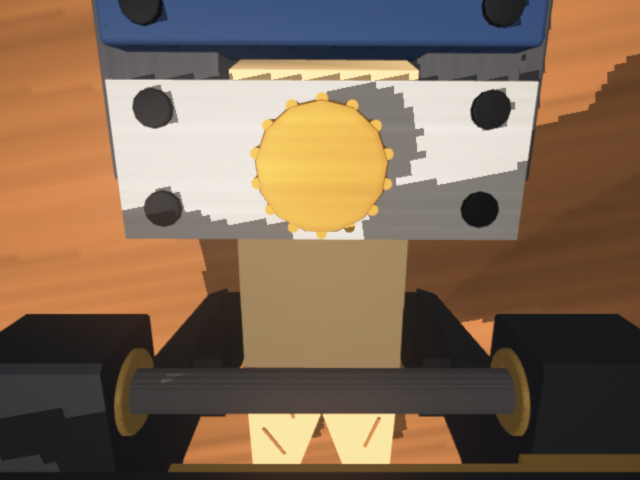

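The pin is inside the slot, its end visible in the gap at (325,70) just short of or at the bar. Now I build the push up to 12 N.

```bash
cat >> h.py <<'E'
def avg(n=6):
    a=[]
    for _ in range(n): wait(.04);a.append(F()["ax"])
    return float(np.mean(a))
E
python3 - <<'E'
from h import *
g=0.4
for i in range(14):
    g-=.4;move_straight(T(g,0,82.3),v=8);f=avg(4);print(round(g,2),round(f,2),F()["gap"])
    if f>7: break
print(F())
E
```

```text
0.0 -0.33 0.02
-0.4 0.26 -0.39
-0.8 0.02 -0.79
-1.2 1.04 -0.85
-1.6 3.25 -0.89
-2.0 5.17 -0.98
-2.4 6.28 -1.01
-2.8 6.26 -1.11
-3.2 7.11 -1.13
{'ax': np.float64(6.48), 'lat': np.float64(0.11), 'z': np.float64(1.32), 'gap': np.float64(-1.13), 'y': np.float64(-0.04), 'h': np.float64(81.92), 't': 21.53, 'w': 53.65, 'm': [0.3, 1.34, 0.11]}
```

```bash
python3 - <<'E'
from h import *
g=-3.2;f=avg()
for i in range(12):
    if abs(f-12)<.5: break
    g-=float(np.clip((12-f)/4,-.6,.6));move_straight(T(g,0,82.3),v=8);wait(.15);f=avg();print(round(g,2),round(f,2),F()["gap"])
for i in range(6): wait(.4);print(F())
shot("wrist","hold")
print("g",g)
E
```

```text
-3.8 7.64 -1.19
-4.4 9.28 -1.27
-5.0 9.99 -1.37
-5.5 10.45 -1.47
-5.89 10.79 -1.52
-6.19 11.45 -1.56
-6.33 11.55 -1.57
{'ax': np.float64(12.24), 'lat': np.float64(0.45), 'z': np.float64(3.13), 'gap': np.float64(-1.57), 'y': np.float64(-0.12), 'h': np.float64(81.4), 't': 26.73, 'w': 53.56, 'm': [0.44, 2.05, 0.04]}
{'ax': np.float64(10.82), 'lat': np.float64(0.79), 'z': np.float64(3.46), 'gap': np.float64(-1.59), 'y': np.float64(-0.13), 'h': np.float64(81.41), 't': 27.13, 'w': 53.65, 'm': [0.45, 2.07, 0.02]}
{'ax': np.float64(10.49), 'lat': np.float64(0.55), 'z': np.float64(2.98), 'gap': np.float64(-1.59), 'y': np.float64(-0.13), 'h': np.float64(81.41), 't': 27.53, 'w': 53.76, 'm': [0.44, 2.1, 0.02]}
{'ax': np.float64(11.03), 'lat': np.float64(-0.36), 'z': np.float64(2.35), 'gap': np.float64(-1.59), 'y': np.float64(-0.11), 'h': np.float64(81.43), 't': 27.93, 'w': 53.49, 'm': [0.49, 2.09, 0.02]}
{'ax': np.float64(11.51), 'lat': np.float64(0.66), 'z': np.float64(2.83), 'gap': np.float64(-1.59), 'y': np.float64(-0.13), 'h': np.float64(81.43), 't': 28.33, 'w': 53.39, 'm': [0.46, 2.07, 0.03]}
{'ax': np.float64(10.92), 'lat': np.float64(-0.46), 'z': np.float64(3.1), 'gap': np.float64(-1.6), 'y': np.float64(-0.14), 'h': np.float64(81.41), 't': 28.73, 'w': 53.75, 'm': [0.44, 2.12, -0.01]}
g -6.33
```

```bash
python3 - <<'E'
from h import *
g=-6.75;move_straight(T(g,0,82.3),v=8);wait(.3);f=avg(10);print(f)
if f<11.6: g-=.3;move_straight(T(g,0,82.3),v=8);wait(.3);f=avg(10);print(f)
a=[]
for i in range(28): wait(.1);a.append(F()["ax"])
print(np.mean(a),min(a),max(a),F())
shot("wrist","hold2")
i=cv2.imread("pics/hold2.png")[0:250,200:450];j=cv2.imread("pics/held_s.png")
s=shot("scene","hs");h=cv2.imread("pics/hs.png")[180:380,220:420]
cv2.imwrite("pics/fin.png",np.hstack([cv2.resize(i,(400,400),interpolation=2),cv2.resize(h,(400,400),interpolation=2)]))
E
```

```text
12.120000000000001
11.991785714285712 11.13 13.04 {'ax': np.float64(11.51), 'lat': np.float64(0.63), 'z': np.float64(2.69), 'gap': np.float64(-1.68), 'y': np.float64(-0.16), 'h': np.float64(81.3), 't': 32.55, 'w': 53.53, 'm': [0.47, 2.22, 0.05]}
```

View pics/fin.png

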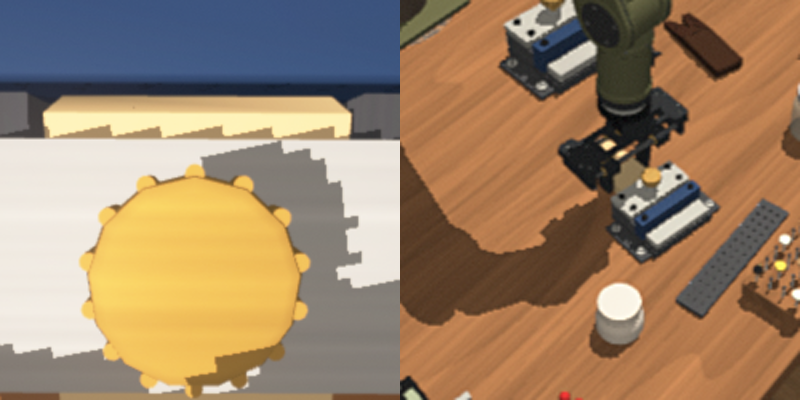

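The pin's end sits square and parallel against the bar's front face at crop (197,96), and the push held at 12.0 N (11.1–13.0) for 2.8 s. Handing in.

```bash
python3 - <<'E'
from h import *
print(F());print(hand_in())
E
```

```text
{'ax': np.float64(12.26), 'lat': np.float64(-0.52), 'z': np.float64(3.8), 'gap': np.float64(-1.65), 'y': np.float64(-0.14), 'h': np.float64(81.32), 't': 32.65, 'w': 53.45, 'm': [0.46, 2.19, -0.02]}
the job is handed in; nothing more can be done
None
```

The pale pin is home against the stop of the smaller clamp; I held it there at about 12 N for over two seconds and handed the job in at about 33 s, still gripping and pushing.

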